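# Torque up the clamp arm's wing screw and prove that it holds

### The job

The clamp arm that carries the flask sits loose in the boss head of the short retort stand. Turn the brass wing screw on top of the boss head clockwise until it bites on the rod, bring it up to about 0.27 N·m, keep that torque on for a moment to see that the screw no longer turns, and do not force it well beyond that. Then let go of the screw and prove that the arm holds: push gently, with about 10 N, on the black-capped tail end of the rod, straight along the rod, for a moment, and leave it. The arm must not slip from where it is now, and the bottle, beaker and stopper nearby must not be disturbed.

Things in the scene. Friction and masses are not known exactly. Their poses are not given: they have to be found in the camera images.
- stand: Short retort stand, fixed to the bench: dark base plate 130 x 190 x 10, steel post 12 thick, cast aluminium boss head 60 x 36 whose top face is 205 above the bench. Origin: on the bench, straight below the axis of the wing screw; z up, y along the clamp rod towards the flask, x towards the post, which stands 32 from the screw axis and ends 202 above the bench.
- bush: Brass threaded bush, 19 across, on top of the boss head, with the upright wing screw that turns in it. Origin: on the screw axis, 205 above the bench (within 1).
- wing (a point): Centre of the wing of the brass clamp screw, on the screw's upright axis, about 241 above the bench (within 1). The wing is a flat upright plate: 26 wide along its x axis, 8 thick along its y axis, from 226 to 252 above the bench, on a shank 9 thick. z up. It turns with the screw.
- screw (a joint): Angle of the wing screw, rad, growing clockwise as seen from above (tightening). Stiff thread: about 0.15 N·m turns it while loose, and it stays where it is left, so a tool that rocks back slightly feels less than it turned with: finish in small steps. The angle where its foot meets the rod differs each time, 0.3 to 1.35 rad beyond the start; then the torque rises by 0.03 to 0.1 N·m per 0.1 rad.
- screw_foot: Foot of the wing screw, hidden in the boss head; it presses on the rod from above. Its origin lies near the bush. Its press on the rod: none while loose; then some 330 N for each N·m of torque above what the stiff thread takes, so about 40 N at 0.27 N·m. It stays on when the screw is let go, and holds the rod by friction.
- clamp_arm: Clamp arm: steel rod 10 thick, level, 185 above the bench, through the boss head, with a three-finger clamp and a small round glass flask (64 across, hung by its neck) on its far end. It can slide along its length and drags with only 1.5 N while the screw is loose. Origin: on the bench below the rod, within 12 of the stand's origin; axes as the stand's: y along the rod towards the flask.
- rod_end (a point): Centre of the flat end face of the black cap (13 across) on the rod's bare tail, 185 above the bench, 134 (within 12) from the screw axis on the side away from the flask. y along the rod towards the flask, z up: the push goes along +y. Free bench beyond it but for the reagent bottle, which stands lower.
- stirrer: White magnetic stirrer 160 x 155 x 85 high, fixed, under the flask. Origin: centre of its underside.
- reagent_bottle: Amber bottle with a blue cap, 58 across, 115 high, loose on the bench below and beyond the rod's tail. Origin: centre of its underside.
- beaker: Glass beaker, 66 across, 85 high, loose on the bench on the robot's side of the stand. Origin: centre of its underside.
- stopper: Glass stopper, 28 across, 38 high, loose on the bench on the robot's side of the stand. Origin: centre of its underside.

How it is judged:
By the outcome, as a careful person would: the job done as asked, in the order asked, and still so for the second after the job is handed in, with the robot touching nothing.
It also fails if it takes over 69 s, if anything falls off the work surface, if the arm or the gripper's body presses on something with over 40 N, if the wrist force passes 120 N, or if a joint passes its speed limit or range.

### The arm

A 7-joint arm with a two-finger parallel gripper is mounted at the origin on the work surface. World frame = base frame: x ahead of the robot, y to its left, z up, the work surface at z = 0. Lengths are in m, angles in rad, forces in N, time in s.
With the tool pointing down it reaches from about 0.4 to 0.875 m from the base axis. Payload 6.5 kg.
Tool frame: the origin (TCP) lies between the finger pads; the fingertips stand 11 mm ahead of it and the grasp point (between the pads) lies 8 mm behind it; z points along the fingers, x is the direction in which the jaws open and shut, and the axes are right-handed (so a half turn about z gives the same grasp; the last joint's range is limited). The gripper opens to 88 mm and grips with 3 to 60 N. Pads are 18 mm wide; open, the fingers measure 123 mm over their backs; the gripper's body (75 mm by 187 mm) begins 45 mm behind the grasp point.
Start: joints at [-1.395, 0.536, -0.004, 1.538, 0.003, 1.067, -0.071], TCP at [0.156, 0.631, 0.25] pointing down, gripper open.
Joint ranges: [-2.7, 2.7], [-0.37, 2.16], [-1.27, 1.26], [0.24, 2.4], [-1.31, 4.45], [0.19, 1.91], [-2.76, 2.76]. Speed limits (rad/s): [2.39, 2.39, 3.14, 3.14, 3.14, 3.14, 3.14].

### API

Orientations are given as a rotation vector (axis times angle).
In Python, from workcell import manip gives the robot as it stands. The module is installed in compiled form; this text tells all that it offers.
- The arm moves only by the tool apply_moves, never from a script. Its argument "deltas" is a list of rows, each an object of numbers: "gripper": the closure, from -1 (fully open) to 1 (shut), so that 0 is half open; "dx", "dy", "dz": the shift along the tool's x, y, z in m; "roll": the turn about the tool's z in degrees. In form: [{"gripper": .., "dx": .., "dy": .., "dz": .., "roll": ..}, ...]. A call has 1 to 8 rows; each row is the pose to reach, as a shift and turn from the pose commanded when the call began, along the tool's axes at that moment; what a row does not reach only later rows make up. A row lasts 1/8 s, in which the tool goes at most 62.5 mm and 10.7 degrees, less where a joint would pass 70% of its speed; a pose out of reach is approached as far as the arm can. A call with a gripper value outside its range is refused whole. The fingers move at their own pace and stop on an object; "force" is the grip in N (left out, the last holds). Time passes only in rows, so rows that repeat a pose let the fingers close. It gives the time, the measured TCP pose, the force and the opening at its end, in the units of the state.
- manip.sense(): the state, without advancing time (a new reading comes with each control period).
- manip.grab_frame(name): name is "scene" or "side" or "wrist"; returns the picture (480x640x3 uint8, blue, green, red); there is no depth.
- manip.get_calibration(name): a dict with "fx", "fy", "cx", "cy" (pixels), "camera_from_world" (4x4, takes a point from world to camera coordinates); the wrist camera has in their place "hand_eye" (4x4, takes a point from camera to tool coordinates, whose origin is the TCP and whose axes are the tool frame's). Camera axes: x right, y down, z forward; pixel columns grow to the right and rows downward; lengths in m; the calibration is good to about 2 mm. A picture is of the moment at which its call begins: read the wrist's pose just before it. get_calibration takes no time and is no camera call.
- manip.job_done(): hands the job in, once; it reports no verdict.
Trained networks look in the newest picture that a camera, given by its name, has taken for a name from the list of things; names that differ only in an ending like _2 or _b are one class to them, and where a whole thing is asked for, a point or a joint stands for the part that bears it (a point fixed in the world has none). Each returns a list of dicts, best first, with "conf" (0 to 1); they miss things now and then, are a little off and sometimes report something else, mostly with a low value. They report only what shows in the picture. A call takes as long as a camera call.
- manip.look_for(camera, name): "rect" ([left, top, width, height] in pixels, round what is visible of it).
- manip.mark_of(camera, name): "point" ([column, row] in pixels: a listed point, or the origin of a listed thing).
The state is a dict: "t": time; "qpos": joint angles; "joint_velocities": joint speeds; "effort": joint torques, N m; "tool_pos": TCP position; "ee_rot": TCP orientation; "force": force on the tool from outside, world axes, zero at the start; "wrist_torque": the same for the moment, N m; "gripper_width": opening from 0.0 (shut) to 1.0 (fully open).
Only numpy, scipy, OpenCV 4.12 (cv2) and the standard library are available. Lean on these libraries where they do the work, as an engineer would, in place of code of your own. Each camera call takes 0.05 s, during which the arm holds its last target.

## Working session

There is one attempt and no reset: what is moved stays moved. The work goes in short steps, Python scripts to look and compute and a tool call to move; the robot and the scene stay as the last step left them, time stands still between calls to the robot, and variables do not carry over. Pictures are saved under pics/ and viewed, and the job is handed in when it is done.

Besides the shell and the picture viewer there is one more tool, called after "Request:" by a JSON object that holds its "name" and its "arguments", one argument or row to a line. apply_moves: Moves the arm, as the interface text tells. Its arguments: {"type":"object","properties":{"deltas":{"type":"array","items":{"type":"object","properties":{"gripper":{"type":"number"},"dx":{"type":"number"},"dy":{"type":"number"},"dz":{"type":"number"},"roll":{"type":"number"}}}},"force":{"type":"number"}},"required":["deltas"]}

```bash
mkdir -p pics; python3 - <<'E'
from workcell import manip
import cv2
print(manip.sense())
for c in ["scene","side","wrist"]:
    im=manip.grab_frame(c); cv2.imwrite(f"pics/{c}0.png",im)
    print(c,manip.get_calibration(c))
    for n in ["wing","rod_end","bush","stand"]:
        print(n,manip.mark_of(c,n)[:2])
E
```

```text
{'t': 0.0, 'qpos': array([-1.39519071,  0.53717082, -0.00444477,  1.53886698,  0.00258371,
        1.06730368, -0.07123557]), 'joint_velocities': array([ 0.00023709,  0.00125656,  0.00123769, -0.00124358,  0.00018008,
       -0.00203096, -0.00027659]), 'effort': array([ 2.87271232e-04, -5.70986438e+01,  9.91117805e-01, -2.51605225e+01,
       -5.61565999e-02,  1.79142714e-02,  1.61411035e-04]), 'tool_pos': array([0.15551032, 0.63050494, 0.24883838]), 'ee_rot': array([ 2.47220368e+00,  1.93662675e+00, -2.04324329e-03]), 'force': array([ 0.28883071, -0.30067852,  0.25461963]), 'wrist_torque': array([ 0.03469495, -0.02899779, -0.05045927]), 'gripper_width': 0.9997788286562638}
scene {'fx': 575.7173466530616, 'fy': 575.7173466530616, 'cx': 320.17886094596673, 'cy': 239.5981589430336, 'camera_from_world': array([[-0.50697018,  0.8619431 , -0.00594379,  0.27335645],
       [ 0.54247244,  0.31369276, -0.77930771, -0.18279075],
       [-0.66985437, -0.39831011, -0.62661325,  1.36497338],
       [ 0.        ,  0.        ,  0.        ,  1.        ]])}
wing [{'point': [307.3, 193.3], 'conf': 0.
[... 513 characters left out ...]
      ]])}
wing [{'point': [312.6, 202.6], 'conf': 0.68}]
rod_end [{'point': [337.9, 281.8], 'conf': 0.92}]
bush [{'point': [312.3, 222.3], 'conf': 0.52}]
stand [{'point': [312.9, 326.2], 'conf': 0.58}]
wrist {'fx': 341.8453117734603, 'fy': 341.8453117734603, 'cx': 315.3435996884603, 'cy': 241.32494790457397, 'hand_eye': array([[ 9.99999876e-01, -3.37328079e-04, -3.67039154e-04,
         7.05961190e-04],
       [ 4.23741020e-04,  9.63024027e-01,  2.69415189e-01,
        -6.93862043e-02],
       [ 2.62586216e-04, -2.69415311e-01,  9.63024050e-01,
        -1.35062975e-01],
       [ 0.00000000e+00,  0.00000000e+00,  0.00000000e+00,
         1.00000000e+00]])}
wing []
rod_end []
bush []
stand []
```

View pics/scene0.png

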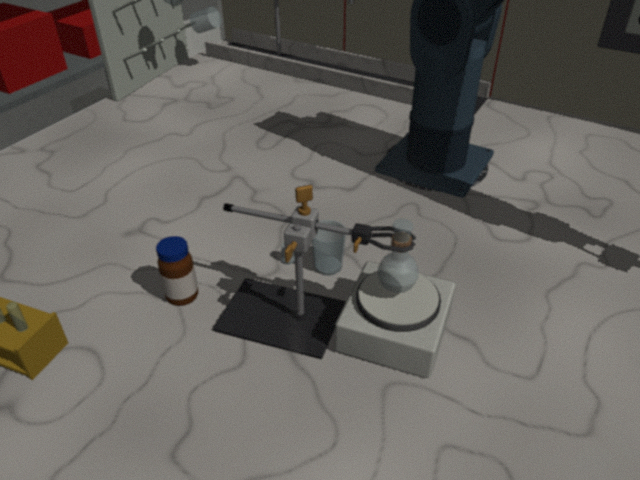

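View pics/side0.png

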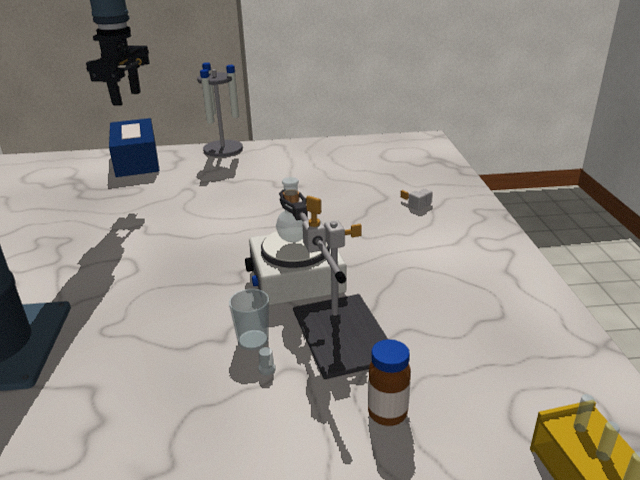

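```bash
cat > h.py <<'E'
from workcell import manip
import numpy as np, cv2
from scipy.spatial.transform import Rotation as R
def proj(c,p):
    k=manip.get_calibration(c); q=k["camera_from_world"]@np.append(p,1)
    return np.array([k["fx"]*q[0]/q[2]+k["cx"],k["fy"]*q[1]/q[2]+k["cy"]])
def ray(c,px):
    k=manip.get_calibration(c); T=np.linalg.inv(k["camera_from_world"])
    d=T[:3,:3]@np.array([(px[0]-k["cx"])/k["fx"],(px[1]-k["cy"])/k["fy"],1]); return T[:3,3],d/np.linalg.norm(d)
def atz(c,px,z):
    o,d=ray(c,px); return o+d*(z-o[2])/d[2]
def tri(obs):
    A=np.zeros((3,3));b=np.zeros(3)
    for c,p in obs.items():
        o,d=ray(c,p);M=np.eye(3)-np.outer(d,d);A+=M;b+=M@o
    return np.linalg.solve(A,b)
E
python3 - <<'E'
from h import *
O={"wing":([307.3,193.3],[312.6,202.6],.241),"rod_end":([221.9,205.4],[337.9,281.8],.185),"bush":([304.2,213.6],[312.3,222.3],.205),"stand":([308.7,309.4],[312.9,326.2],0)}
for n,(a,b,z) in O.items(): print(n,tri({"scene":a,"side":b}),atz("scene",a,z),atz("side",b,z))
E
```

```text
wing [ 0.56080068 -0.00740662  0.23982864] [ 0.56242346 -0.00647188  0.241     ] [ 0.56057619 -0.00960382  0.241     ]
rod_end [ 0.58513912 -0.15086924  0.18440735] [ 0.58947911 -0.15016541  0.185     ] [ 0.58295295 -0.14864033  0.185     ]
bush [ 0.56133442 -0.01093712  0.20489963] [ 0.56587905 -0.01063917  0.205     ] [ 0.55921941 -0.00657447  0.205     ]
stand [ 0.55667547 -0.00954198 -0.0028862 ] [ 5.63452156e-01 -8.65687820e-03  1.11022302e-16] [ 0.5535823  -0.00954124  0.        ]
```

```bash
python3 - <<'E'
from h import *
a=cv2.imread("pics/scene0.png")[170:270,210:340];b=cv2.imread("pics/side0.png")[180:300,270:400]
a=cv2.resize(a,(390*1,300),interpolation=3);b=cv2.resize(b,(390,360),interpolation=3)
a=cv2.copyMakeBorder(a,0,60,0,0,0);cv2.imwrite("pics/crop0.png",np.hstack([a,b]))
# move: to TCP above wing
s=manip.sense();Rm=R.from_rotvec(s["ee_rot"]).as_matrix();print(Rm)
print(Rm.T@(np.array([.561,-.008,.36])-s["tool_pos"]))
E
```

```text
[[ 2.39428670e-01  9.70913956e-01  4.99295569e-05]
 [ 9.70913957e-01 -2.39428671e-01  1.70558491e-05]
 [ 2.85143293e-05  4.43936444e-05 -9.99999999e-01]]
[-0.52344675  0.54657871 -0.11026136]
```

View pics/crop0.png

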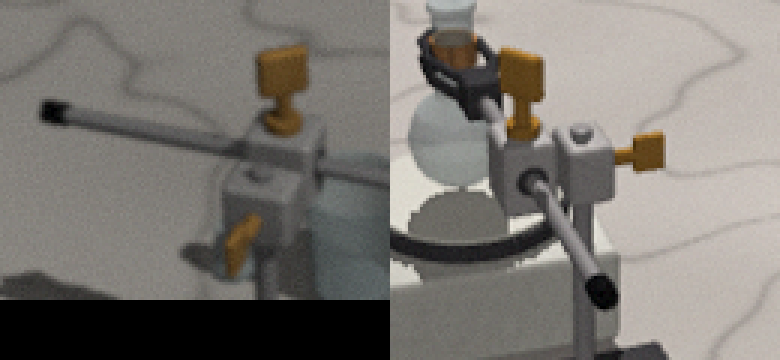

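Request:
{"name": "apply_moves", "arguments": {
  "deltas": [
    {"dx": -0.03, "dy": 0.03, "dz": -0.045, "roll": 3},
    {"dx": -0.07, "dy": 0.07, "dz": -0.08, "roll": 6},
    {"dx": -0.11, "dy": 0.11, "dz": -0.11, "roll": 9},
    {"dx": -0.15, "dy": 0.15, "dz": -0.11, "roll": 12},
    {"dx": -0.19, "dy": 0.195, "dz": -0.11, "roll": 15},
    {"dx": -0.23, "dy": 0.24, "dz": -0.11, "roll": 18},
    {"dx": -0.27, "dy": 0.28, "dz": -0.11, "roll": 21},
    {"dx": -0.31, "dy": 0.325, "dz": -0.11, "roll": 23}
  ]
}}

```text
schema error: expected keys gripper, dx, dy, dz, roll
```

```bash
python3 - <<'E'
from h import *
s=manip.sense();Rm=R.from_rotvec(s["ee_rot"]).as_matrix();print(s["t"],s["tool_pos"],s["qpos"],s["wrist_torque"],np.degrees(np.arctan2(Rm[1,0],Rm[0,0])))
print(Rm.T@(np.array([.561,-.008,.36])-s["tool_pos"]))
E
```

```text
0.75 [0.15565277 0.63109025 0.2497293 ] [-1.39518713  0.53638844 -0.00440109  1.53788487  0.0026206   1.06729971
 -0.07121553] [-0.02289219  0.01325717 -0.00247298] 76.14717753522064
[-0.52344675  0.54657871 -0.11026136]
```

Request:
{"name": "apply_moves", "arguments": {
  "deltas": [
    {"gripper": -1, "dx": -0.03, "dy": 0.03, "dz": -0.045, "roll": 3},
    {"gripper": -1, "dx": -0.07, "dy": 0.07, "dz": -0.08, "roll": 6},
    {"gripper": -1, "dx": -0.11, "dy": 0.11, "dz": -0.11, "roll": 9},
    {"gripper": -1, "dx": -0.15, "dy": 0.15, "dz": -0.11, "roll": 12},
    {"gripper": -1, "dx": -0.19, "dy": 0.195, "dz": -0.11, "roll": 15},
    {"gripper": -1, "dx": -0.23, "dy": 0.24, "dz": -0.11, "roll": 18},
    {"gripper": -1, "dx": -0.27, "dy": 0.28, "dz": -0.11, "roll": 21},
    {"gripper": -1, "dx": -0.31, "dy": 0.325, "dz": -0.11, "roll": 23}
  ]
}}

```text
t: 1.75
tool_pos: [0.3976, 0.2508, 0.3601]
ee_rot: [-2.81, -1.404, -0.001]
force: [1.1, -0.2, -0.0]
gripper_width: 0.997
```

```bash
python3 - <<'E'
from h import *
s=manip.sense();Rm=R.from_rotvec(s["ee_rot"]).as_matrix();print(s["t"],s["tool_pos"],s["qpos"],s["wrist_torque"],np.degrees(np.arctan2(Rm[1,0],Rm[0,0])))
print(Rm.T@(np.array([.561,-.008,.36])-s["tool_pos"]))
E
```

```text
1.75 [0.39760141 0.25076887 0.36009284] [-0.92023968  0.10504269  0.28645668  1.86981622 -0.03266735  1.17014526
  0.3042494 ] [ 0.0517212  -0.02059994 -0.04502287] 53.10247476777969
[-1.08838068e-01  2.86032705e-01 -6.70412409e-05]
```

Request:
{"name": "apply_moves", "arguments": {
  "deltas": [
    {"gripper": -1, "dx": -0.016, "dy": 0.045, "dz": 0, "roll": 0},
    {"gripper": -1, "dx": -0.034, "dy": 0.09, "dz": 0, "roll": 0},
    {"gripper": -1, "dx": -0.051, "dy": 0.135, "dz": 0, "roll": 0},
    {"gripper": -1, "dx": -0.068, "dy": 0.18, "dz": 0, "roll": 0},
    {"gripper": -1, "dx": -0.085, "dy": 0.225, "dz": 0, "roll": 0},
    {"gripper": -1, "dx": -0.1, "dy": 0.262, "dz": 0, "roll": 0},
    {"gripper": -1, "dx": -0.109, "dy": 0.286, "dz": 0, "roll": 0},
    {"gripper": -1, "dx": -0.109, "dy": 0.286, "dz": 0, "roll": 0}
  ]
}}

```text
t: 2.75
tool_pos: [0.5608, -0.0084, 0.3597]
ee_rot: [2.811, 1.4, -0.0]
force: [0.7, 1.3, 0.4]
gripper_width: 0.996
```

```bash
cat >> h.py <<'E'
def wproj(s,p):
    k=manip.get_calibration("wrist");H=np.eye(4);H[:3,:3]=R.from_rotvec(s["ee_rot"]).as_matrix();H[:3,3]=s["tool_pos"]
    q=np.linalg.inv(H@k["hand_eye"])@np.append(p,1);return np.array([k["fx"]*q[0]/q[2]+k["cx"],k["fy"]*q[1]/q[2]+k["cy"]])
def watz(s,px,z):
    k=manip.get_calibration("wrist");H=np.eye(4);H[:3,:3]=R.from_rotvec(s["ee_rot"]).as_matrix();H[:3,3]=s["tool_pos"]
    T=H@k["hand_eye"];d=T[:3,:3]@np.array([(px[0]-k["cx"])/k["fx"],(px[1]-k["cy"])/k["fy"],1]);o=T[:3,3]
    return o+d*(z-o[2])/d[2]
E
python3 - <<'E'
from h import *
s=manip.sense();Rm=R.from_rotvec(s["ee_rot"]).as_matrix();print(s["t"],s["tool_pos"],s["qpos"],s["wrist_torque"],np.degrees(np.arctan2(Rm[1,0],Rm[0,0])))
im=manip.grab_frame("wrist");cv2.imwrite("pics/w1.png",im)
for n,z in [("wing",.241),("bush",.205),("rod_end",.185),("reagent_bottle",0)]:
    m=manip.mark_of("wrist",n)[:2];print(n,m,[watz(s,k["point"],z) for k in m])
E
```

```text
2.75 [ 0.56083207 -0.00844882  0.3597227 ] [-0.4708707   0.30226974  0.51682737  1.66795371 -0.1566316   1.212728
  1.00555203] [-0.02187248  0.05579727 -0.04311131] 52.94305067318704
wing [{'point': [311.8, 241.3], 'conf': 0.62}] [array([ 0.56058228, -0.01118972,  0.241     ])]
bush [{'point': [223.6, 320.5], 'conf': 0.49}] [array([ 0.57999356, -0.13076368,  0.205     ])]
rod_end [{'point': [224.6, 326.0], 'conf': 0.73}] [array([ 0.59040335, -0.14541867,  0.185     ])]
reagent_bottle [{'point': [243.7, 320.2], 'conf': 0.63}] [array([ 0.65174199, -0.22124475,  0.        ])]
```

View pics/w1.png

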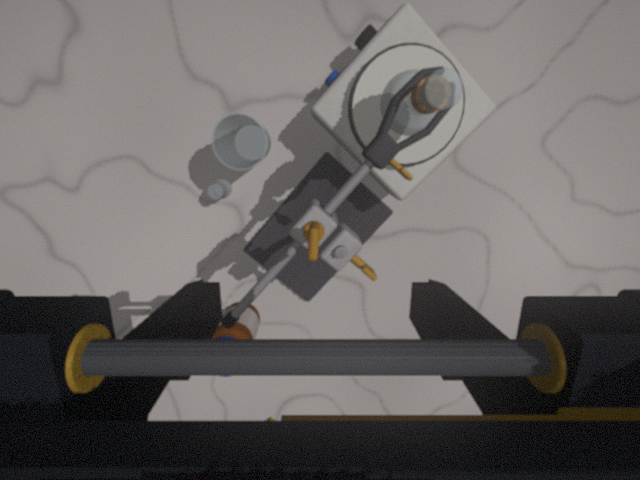

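```bash
python3 - <<'E'
from h import *
a=cv2.imread("pics/w1.png")[195:285,260:380]
cv2.imwrite("pics/w1c.png",cv2.resize(a,None,fx=6,fy=6,interpolation=3))
E
```

```text
(no output)
```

View pics/w1c.png

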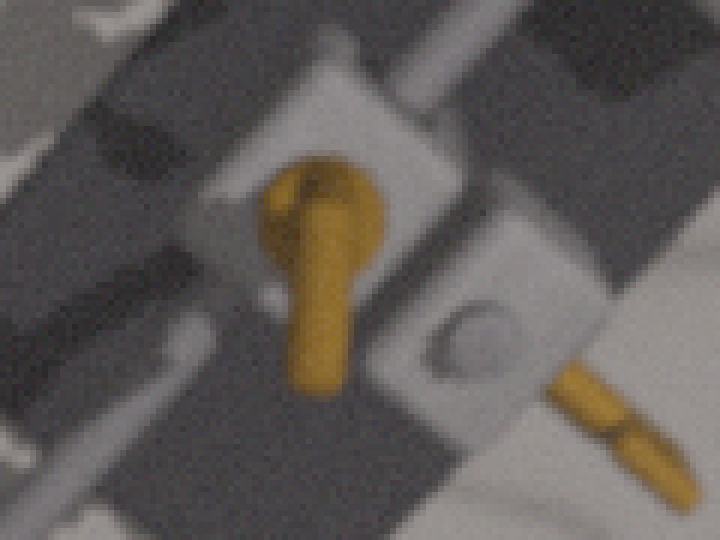

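```bash
python3 - <<'E'
from h import *
s=manip.sense();Rm=R.from_rotvec(s["ee_rot"]).as_matrix()
P=lambda x,y:(260+x/6-.4,195+y/6-.4)
for n,p,z in [("top",P(326,208),.252),("bot",P(319,385),.252),("botedge",P(319,395),.226),("bush",P(322,217),.212),("bush",P(322,217),.207)]:
    w=watz(s,p,z);print(n,w,Rm.T@(w-s["tool_pos"]))
print(wproj(s,[.561,-.008,.241]))
for c,p in [("scene",(306,193)),("side",(313.5,203))]:
  print(atz(c,p,.241))
E
```

```text
top [0.55102332 0.00107671 0.252     ] [-0.00054851 -0.01083489  0.10775057]
bot [ 0.56866676 -0.01322363  0.252     ] [-0.00145623  0.01185799  0.10773682]
botedge [ 0.57669256 -0.0194662   0.226     ] [-0.00167136  0.02203897  0.13373075]
bush [ 0.55938422 -0.00606965  0.212     ] [-0.00129431  0.00016343  0.14774377]
bush [ 0.56035297 -0.00682965  0.207     ] [-0.00132637  0.00139728  0.15274303]
[312.31732458 242.83466869]
[ 0.56270891 -0.00852188  0.241     ]
[ 0.56184182 -0.01118552  0.241     ]
```

Request:
{"name": "apply_moves", "arguments": {
  "deltas": [
    {"gripper": -0.4, "dx": -0.001, "dy": 0.0005, "dz": 0.04, "roll": 2},
    {"gripper": -0.4, "dx": -0.001, "dy": 0.0005, "dz": 0.08, "roll": 2},
    {"gripper": -0.4, "dx": -0.001, "dy": 0.0005, "dz": 0.11, "roll": 2},
    {"gripper": -0.4, "dx": -0.001, "dy": 0.0005, "dz": 0.126, "roll": 2},
    {"gripper": -0.4, "dx": -0.001, "dy": 0.0005, "dz": 0.126, "roll": 2},
    {"gripper": -0.4, "dx": -0.001, "dy": 0.0005, "dz": 0.126, "roll": 2}
  ]
}}

```text
t: 3.75
tool_pos: [0.5611, -0.0074, 0.235]
ee_rot: [2.833, 1.356, 0.003]
force: [-0.8, -0.3, 1.8]
gripper_width: 0.699
```

```bash
cat >> h.py <<'E'
def avg(n=10,c="wrist"):
    F=[];im=None
    for i in range(n):
        im=manip.grab_frame(c); s=manip.sense(); F.append(np.r_[s["force"],s["wrist_torque"]])
    F=np.array(F); Rm=R.from_rotvec(s["ee_rot"]).as_matrix()
    print("t",s["t"],"pos",s["tool_pos"].round(4),"az",np.degrees(np.arctan2(Rm[1,0],Rm[0,0])).round(2),"w",s["gripper_width"])
    print("F",F.mean(0).round(3),"sd",F.std(0).round(3)); print("q",s["qpos"].round(3),"eff7",s["effort"][6]); return im
E
python3 - <<'E'
from h import *
cv2.imwrite("pics/w2.png",avg(12))
E
```

```text
t 4.35 pos [ 0.5602 -0.0076  0.2337] az 51.14 w 0.7035991227497752
F [ 0.055 -0.305 -0.122 -0.038  0.004  0.008] sd [0.517 0.253 0.471 0.035 0.025 0.026]
q [-0.434  0.432  0.481  1.818 -0.24   0.949  1.042] eff7 -0.0002530012534407433
```

View pics/w2.png

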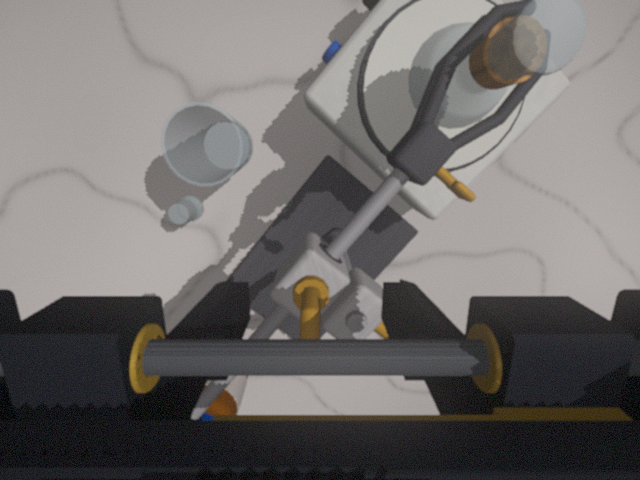

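Request:
{"name": "apply_moves", "arguments": {
  "deltas": [
    {"gripper": 0.5, "dx": -0.0005, "dy": 0, "dz": 0, "roll": 0},
    {"gripper": 1, "dx": -0.0005, "dy": 0, "dz": 0, "roll": 0},
    {"gripper": 1, "dx": -0.0005, "dy": 0, "dz": 0, "roll": 0},
    {"gripper": 1, "dx": -0.0005, "dy": 0, "dz": 0, "roll": 0},
    {"gripper": 1, "dx": -0.0005, "dy": 0, "dz": 0, "roll": 0},
    {"gripper": 1, "dx": -0.0005, "dy": 0, "dz": 0, "roll": 0}
  ],
  "force": 50
}}

```text
t: 5.1
tool_pos: [0.5588, -0.0093, 0.2336]
ee_rot: [2.835, 1.354, -0.004]
force: [-4.2, -3.3, 2.7]
gripper_width: 0.089
```

```bash
python3 - <<'E'
from h import *
cv2.imwrite("pics/w3.png",avg(8))
E
```

```text
t 5.5 pos [ 0.5588 -0.0093  0.2336] az 51.06 w 0.08509485405910205
F [-4.229 -3.079  2.973 -0.769  0.864 -0.124] sd [0.463 0.463 0.359 0.028 0.023 0.044]
q [-0.433  0.431  0.482  1.82  -0.239  0.951  1.043] eff7 0.13432469218969345
```

View pics/w3.png

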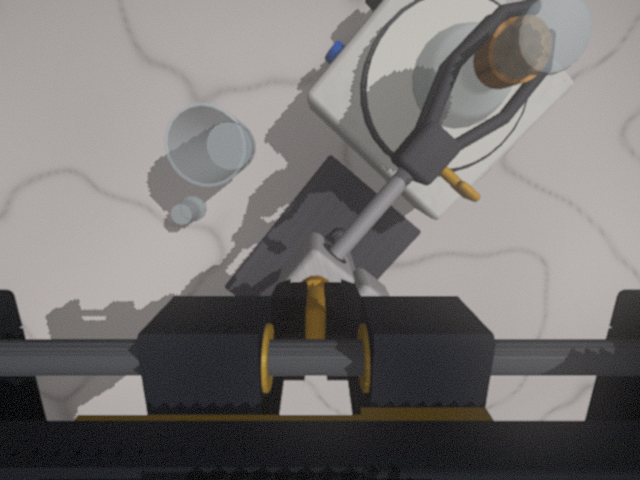

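Request:
{"name": "apply_moves", "arguments": {
  "deltas": [
    {"gripper": 1, "dx": -0.0017, "dy": 0, "dz": 0, "roll": 0},
    {"gripper": 1, "dx": -0.0017, "dy": 0, "dz": 0, "roll": 1},
    {"gripper": 1, "dx": -0.0017, "dy": 0, "dz": 0, "roll": 2},
    {"gripper": 1, "dx": -0.0017, "dy": 0, "dz": 0, "roll": 3},
    {"gripper": 1, "dx": -0.0017, "dy": 0, "dz": 0, "roll": 4},
    {"gripper": 1, "dx": -0.0017, "dy": 0, "dz": 0, "roll": 5}
  ],
  "force": 60
}}

```text
t: 6.25
tool_pos: [0.559, -0.0092, 0.2337]
ee_rot: [2.891, 1.23, 0.0]
force: [0.0, -1.2, -0.9]
gripper_width: 0.088
```

```bash
python3 - <<'E'
from h import *
avg(8)
E
```

```text
t 6.65 pos [ 0.559  -0.0092  0.2337] az 46.15 w 0.0829897267079735
F [ 0.008 -0.766 -1.726 -0.287 -0.031  0.115] sd [0.632 0.42  0.651 0.029 0.058 0.03 ]
q [-0.448  0.433  0.502  1.822 -0.251  0.949  0.968] eff7 -0.09899512398988008
```

Request:
{"name": "apply_moves", "arguments": {
  "deltas": [
    {"gripper": 1, "dx": 0, "dy": 0, "dz": 0, "roll": 1.5},
    {"gripper": 1, "dx": 0, "dy": 0, "dz": 0, "roll": 3},
    {"gripper": 1, "dx": 0, "dy": 0, "dz": 0, "roll": 4.5},
    {"gripper": 1, "dx": 0, "dy": 0, "dz": 0, "roll": 6},
    {"gripper": 1, "dx": 0, "dy": 0, "dz": 0, "roll": 7.5},
    {"gripper": 1, "dx": 0, "dy": 0, "dz": 0, "roll": 9},
    {"gripper": 1, "dx": 0, "dy": 0, "dz": 0, "roll": 10}
  ]
}}

```text
t: 7.52
tool_pos: [0.5594, -0.0088, 0.2337]
ee_rot: [2.987, 0.973, 0.002]
force: [4.6, 1.0, -6.4]
gripper_width: 0.084
```

```bash
python3 - <<'E'
from h import *
s=manip.sense();print(s["effort"][6],s["wrist_torque"],s["force"])
avg(6)
E
```

```text
-0.04345553694292903 [ 0.22799325 -1.07497926  0.14059426] [ 4.63454164  0.99993949 -6.38707045]
t 7.825 pos [ 0.5593 -0.0088  0.2337] az 36.12 w 0.08567770614508594
F [ 5.482  1.315 -6.813  0.228 -1.037  0.132] sd [0.433 0.311 0.373 0.031 0.018 0.021]
q [-0.478  0.44   0.543  1.824 -0.274  0.952  0.814] eff7 -0.12964898720383644
```

Request:
{"name": "apply_moves", "arguments": {
  "deltas": [
    {"gripper": 1, "dx": 0.0016, "dy": 0.0007, "dz": 0.001, "roll": 1},
    {"gripper": 1, "dx": 0.0016, "dy": 0.0007, "dz": 0.0015, "roll": 2},
    {"gripper": 1, "dx": 0.0016, "dy": 0.0007, "dz": 0.0015, "roll": 3},
    {"gripper": 1, "dx": 0.0016, "dy": 0.0007, "dz": 0.0015, "roll": 4},
    {"gripper": 1, "dx": 0.0016, "dy": 0.0007, "dz": 0.0015, "roll": 5},
    {"gripper": 1, "dx": 0.0016, "dy": 0.0007, "dz": 0.0015, "roll": 6}
  ]
}}

```text
t: 8.57
tool_pos: [0.5599, -0.0086, 0.2336]
ee_rot: [-3.032, -0.814, 0.002]
force: [-5.4, 2.1, 10.9]
gripper_width: 0.081
```

```bash
python3 - <<'E'
from h import *
s=manip.sense();print(s["effort"][6],s["wrist_torque"],s["force"])
avg(6)
E
```

```text
0.02179151284508407 [0.37322853 1.02119144 0.11758207] [-5.41221075  2.05754677 10.93296559]
t 8.875 pos [ 0.5599 -0.0086  0.2336] az 30.08 w 0.08703102727955497
F [-4.693  2.247 10.628  0.334  1.07   0.098] sd [0.303 0.62  0.316 0.029 0.02  0.022]
q [-0.495  0.447  0.568  1.821 -0.29   0.958  0.723] eff7 -0.0991322030313313
```

Request:
{"name": "apply_moves", "arguments": {
  "deltas": [
    {"gripper": 1, "dx": -0.0004, "dy": -0.0008, "dz": -0.0009, "roll": 1},
    {"gripper": 1, "dx": -0.0004, "dy": -0.0008, "dz": -0.0009, "roll": 2},
    {"gripper": 1, "dx": -0.0004, "dy": -0.0008, "dz": -0.0009, "roll": 3},
    {"gripper": 1, "dx": -0.0004, "dy": -0.0008, "dz": -0.0009, "roll": 4},
    {"gripper": 1, "dx": -0.0004, "dy": -0.0008, "dz": -0.0009, "roll": 5},
    {"gripper": 1, "dx": -0.0004, "dy": -0.0008, "dz": -0.0009, "roll": 6}
  ]
}}

```text
t: 9.62
tool_pos: [0.5601, -0.0084, 0.2336]
ee_rot: [-3.072, -0.655, -0.001]
force: [-0.2, -0.1, 5.6]
gripper_width: 0.088
```

```bash
python3 - <<'E'
from h import *
s=manip.sense();print(s["effort"][6],s["wrist_torque"],s["force"])
avg(6)
E
```

```text
0.008390135772060603 [0.07541599 0.14756934 0.2073927 ] [-0.1528208  -0.07107949  5.62245652]
t 9.925 pos [ 0.5601 -0.0084  0.2336] az 24.1 w 0.0861977988720132
F [-0.352  0.475  5.493  0.118  0.161  0.12 ] sd [0.365 0.412 0.432 0.028 0.016 0.032]
q [-0.515  0.452  0.594  1.823 -0.303  0.958  0.63 ] eff7 -0.11327896267175674
```

Request:
{"name": "apply_moves", "arguments": {
  "deltas": [
    {"gripper": 1, "dx": 0, "dy": 0, "dz": -0.0005, "roll": 1},
    {"gripper": 1, "dx": 0, "dy": 0, "dz": -0.0005, "roll": 2},
    {"gripper": 1, "dx": 0, "dy": 0, "dz": -0.0005, "roll": 3},
    {"gripper": 1, "dx": 0, "dy": 0, "dz": -0.0005, "roll": 4},
    {"gripper": 1, "dx": 0, "dy": 0, "dz": -0.0005, "roll": 5},
    {"gripper": 1, "dx": 0, "dy": 0, "dz": -0.0005, "roll": 6}
  ]
}}

```text
t: 10.68
tool_pos: [0.5604, -0.0083, 0.2338]
ee_rot: [3.102, 0.494, 0.002]
force: [5.4, 1.0, -1.5]
gripper_width: 0.086
```

```bash
python3 - <<'E'
from h import *
s=manip.sense();print(s["effort"][6],s["wrist_torque"],s["force"])
avg(6)
E
```

```text
-0.04664250765927136 [ 0.15534378 -1.06264394  0.22359115] [ 5.40477026  0.98040209 -1.50059451]
t 10.975 pos [ 0.5604 -0.0083  0.2337] az 18.12 w 0.08552808305728433
F [ 4.866  0.778 -0.734  0.149 -1.006  0.152] sd [0.182 0.513 0.307 0.025 0.023 0.03 ]
q [-0.533  0.457  0.619  1.824 -0.318  0.96   0.538] eff7 -0.16461293678730726
```

Request:
{"name": "apply_moves", "arguments": {
  "deltas": [
    {"gripper": 1, "dx": 0.0006, "dy": 0.0001, "dz": 0, "roll": 0.8},
    {"gripper": 1, "dx": 0.0006, "dy": 0.0001, "dz": 0, "roll": 1.6},
    {"gripper": 1, "dx": 0.0006, "dy": 0.0001, "dz": 0, "roll": 2.4},
    {"gripper": 1, "dx": 0.0006, "dy": 0.0001, "dz": 0, "roll": 3.2},
    {"gripper": 1, "dx": 0.0006, "dy": 0.0001, "dz": 0, "roll": 4}
  ]
}}

```text
t: 11.6
tool_pos: [0.5606, -0.0082, 0.2338]
ee_rot: [-3.118, -0.386, -0.001]
force: [4.2, 1.7, 2.2]
gripper_width: 0.088
```

```bash
python3 - <<'E'
from h import *
s=manip.sense();print(s["effort"][6],s["wrist_torque"],s["force"])
avg(6)
E
```

```text
-0.11734133586287498 [ 0.19832091 -0.77261729  0.28299867] [4.17488193 1.6922287  2.16136413]
t 11.9 pos [ 0.5606 -0.0082  0.2338] az 14.15 w 0.08637820185463513
F [ 4.274  1.667  2.021  0.245 -0.808  0.204] sd [0.307 0.434 0.4   0.018 0.037 0.028]
q [-0.544  0.462  0.636  1.823 -0.328  0.963  0.478] eff7 -0.20025554113090038
```

Request:
{"name": "apply_moves", "arguments": {
  "deltas": [
    {"gripper": 1, "dx": 0.0005, "dy": 0, "dz": -0.0002, "roll": 0.5},
    {"gripper": 1, "dx": 0.0005, "dy": 0, "dz": -0.0002, "roll": 1.0},
    {"gripper": 1, "dx": 0.0005, "dy": 0, "dz": -0.0002, "roll": 1.5},
    {"gripper": 1, "dx": 0.0005, "dy": 0, "dz": -0.0002, "roll": 2},
    {"gripper": 1, "dx": 0.0005, "dy": 0, "dz": -0.0002, "roll": 2.5},
    {"gripper": 1, "dx": 0.0005, "dy": 0, "dz": -0.0002, "roll": 2.8}
  ]
}}

```text
t: 12.65
tool_pos: [0.5608, -0.0082, 0.2338]
ee_rot: [3.126, 0.31, -0.0]
force: [2.9, 1.3, 2.9]
gripper_width: 0.086
```

```bash
python3 - <<'E'
from h import *
s=manip.sense();print(s["effort"][6],s["wrist_torque"],s["force"])
avg(6)
E
```

```text
-0.24129820056259632 [ 0.29318238 -0.47053926  0.32682528] [2.85456485 1.33387895 2.93505199]
t 12.95 pos [ 0.5608 -0.0082  0.2338] az 11.35 w 0.08601869327674677
F [ 2.685  1.1    2.46   0.245 -0.468  0.238] sd [0.537 0.551 0.37  0.028 0.046 0.032]
q [-0.553  0.465  0.648  1.823 -0.335  0.965  0.436] eff7 -0.24920920841395855
```

Request:
{"name": "apply_moves", "arguments": {
  "deltas": [
    {"gripper": 1, "dx": 0.0002, "dy": 0, "dz": -0.0002, "roll": 0.3},
    {"gripper": 1, "dx": 0.0002, "dy": 0, "dz": -0.0002, "roll": 0.6},
    {"gripper": 1, "dx": 0.0002, "dy": 0, "dz": -0.0002, "roll": 0.9},
    {"gripper": 1, "dx": 0.0002, "dy": 0, "dz": -0.0002, "roll": 1.2},
    {"gripper": 1, "dx": 0.0002, "dy": 0, "dz": -0.0002, "roll": 1.2}
  ]
}}

```text
t: 13.58
tool_pos: [0.5609, -0.0082, 0.2339]
ee_rot: [3.129, 0.278, -0.001]
force: [1.2, 1.5, -0.1]
gripper_width: 0.088
```

```bash
python3 - <<'E'
from h import *
s=manip.sense();print(s["effort"][6],s["wrist_torque"],s["force"])
avg(8)
E
```

```text
-0.28463345021009445 [ 0.19211351 -0.35430488  0.25589602] [ 1.22741042  1.50343366 -0.12391149]
t 13.975 pos [ 0.561  -0.0082  0.2339] az 10.15 w 0.08240313920376886
F [ 2.034  1.22  -1.238  0.145 -0.408  0.248] sd [0.538 0.545 0.663 0.02  0.021 0.025]
q [-0.556  0.467  0.653  1.822 -0.338  0.967  0.418] eff7 -0.25866483338177204
```

Request:
{"name": "apply_moves", "arguments": {
  "deltas": [
    {"gripper": 1, "dx": 0.0002, "dy": 0.0001, "dz": 0, "roll": 0.3},
    {"gripper": 1, "dx": 0.0002, "dy": 0.0001, "dz": 0, "roll": 0.6},
    {"gripper": 1, "dx": 0.0002, "dy": 0.0001, "dz": 0, "roll": 0.9},
    {"gripper": 1, "dx": 0.0002, "dy": 0.0001, "dz": 0, "roll": 1.2},
    {"gripper": 1, "dx": 0.0002, "dy": 0.0001, "dz": 0, "roll": 1.2}
  ]
}}

```text
t: 14.6
tool_pos: [0.5611, -0.0082, 0.2339]
ee_rot: [-3.132, -0.245, 0.001]
force: [-0.3, 2.5, -2.4]
gripper_width: 0.085
```

```bash
python3 - <<'E'
from h import *
s=manip.sense();print(s["effort"][6],s["wrist_torque"],s["force"])
avg(10)
avg(10,"side")
E
```

```text
-0.2919442858546972 [0.22121188 0.04935232 0.27692879] [-0.28820054  2.53010822 -2.39899834]
t 15.1 pos [ 0.5611 -0.0082  0.2339] az 8.95 w 0.085130589395148
F [-0.467  1.541 -2.384  0.253  0.164  0.268] sd [0.742 0.494 0.453 0.031 0.088 0.024]
q [-0.56   0.468  0.658  1.822 -0.342  0.968  0.4  ] eff7 -0.26913159526884556
t 15.6 pos [ 0.5611 -0.0082  0.2339] az 8.95 w 0.08726342007788063
F [-1.572  1.481 -2.824  0.276  0.376  0.279] sd [0.569 0.45  0.533 0.022 0.057 0.025]
q [-0.56   0.468  0.658  1.822 -0.342  0.968  0.4  ] eff7 -0.26852591894567013
```

Request:
{"name": "apply_moves", "arguments": {
  "deltas": [
    {"gripper": 0.4, "dx": 0, "dy": 0, "dz": 0, "roll": 0},
    {"gripper": -0.4, "dx": 0, "dy": 0, "dz": 0, "roll": 0},
    {"gripper": -0.4, "dx": 0, "dy": 0, "dz": 0, "roll": 0},
    {"gripper": -0.4, "dx": 0, "dy": 0, "dz": 0, "roll": 0},
    {"gripper": -0.4, "dx": 0, "dy": 0, "dz": -0.03, "roll": 0},
    {"gripper": -0.4, "dx": 0, "dy": 0, "dz": -0.08, "roll": 0},
    {"gripper": -0.4, "dx": 0, "dy": 0.03, "dz": -0.12, "roll": 0},
    {"gripper": -0.4, "dx": 0, "dy": 0.06, "dz": -0.12, "roll": 0}
  ]
}}

```text
t: 16.6
tool_pos: [0.5725, -0.0685, 0.3575]
ee_rot: [3.132, 0.247, 0.01]
force: [0.1, -0.9, -1.1]
gripper_width: 0.702
```

```bash
python3 - <<'E'
from h import *
s=manip.sense()
cv2.imwrite("pics/w4.png",avg(6))
for n,z in [("wing",.241),("rod_end",.185)]:
    m=manip.mark_of("wrist",n)[:2];print(n,m,[watz(s,k["point"],z) for k in m])
for c in ["side","scene"]:
    cv2.imwrite(f"pics/{c}4.png",manip.grab_frame(c)); m=manip.mark_of(c,"rod_end")[:2];print(c,m,[atz(c,k["point"],.185) for k in m])
E
```

```text
t 16.9 pos [ 0.5705 -0.0661  0.3535] az 9.03 w 0.6964836137943295
F [-0.246 -0.294 -0.373 -0.084  0.072  0.013] sd [0.8   0.94  0.623 0.078 0.027 0.027]
q [-0.511  0.371  0.733  1.65  -0.262  1.222  0.436] eff7 -0.002757584152277559
wing [{'point': [311.0, 165.5], 'conf': 0.69}] [array([ 0.5613843 , -0.01349801,  0.241     ])]
rod_end [{'point': [318.9, 301.2], 'conf': 0.63}] [array([ 0.58913282, -0.14427009,  0.185     ])]
side [{'point': [342.8, 281.7], 'conf': 0.61}] [array([ 0.58973704, -0.14926209,  0.185     ])]
scene [{'point': [222.9, 205.8], 'conf': 0.79}] [array([ 0.58955453, -0.14810869,  0.185     ])]
```

View pics/w4.png

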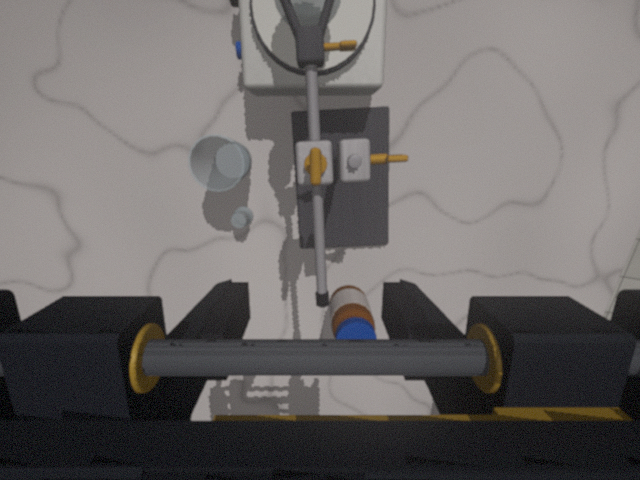

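View pics/side4.png

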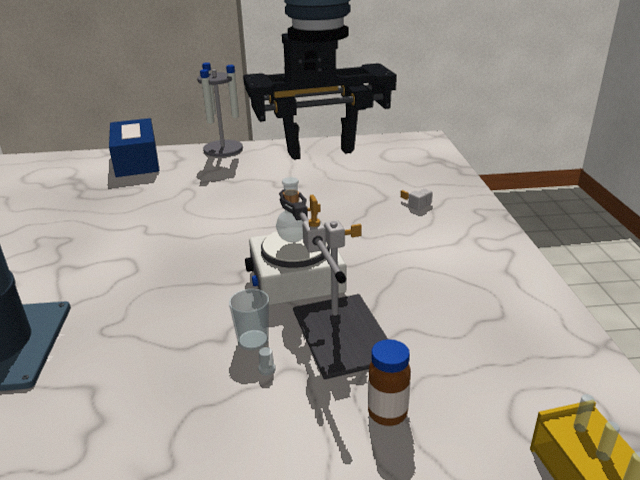

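```bash
python3 - <<'E'
from h import *
a=cv2.imread("pics/w4.png")
for r in list(range(70,142,8))+list(range(188,304,6)):
    print(r,a[r,300:336,:].mean(1).astype(int).tolist())
E
```

```text
70 [57, 59, 58, 66, 66, 69, 74, 81, 91, 98, 102, 106, 95, 87, 80, 78, 75, 74, 78, 76, 73, 72, 69, 74, 74, 63, 62, 70, 56, 53, 56, 54, 61, 60, 58, 55]
78 [101, 101, 106, 101, 95, 85, 86, 96, 110, 119, 123, 131, 128, 126, 119, 114, 106, 95, 101, 101, 100, 104, 104, 102, 103, 107, 102, 102, 105, 103, 101, 101, 104, 101, 110, 123]
86 [88, 89, 87, 85, 81, 82, 83, 93, 100, 112, 121, 125, 127, 130, 122, 116, 111, 100, 84, 90, 98, 98, 95, 98, 91, 102, 100, 99, 103, 97, 102, 96, 94, 103, 95, 99]
94 [66, 72, 71, 69, 67, 73, 73, 87, 101, 106, 117, 127, 130, 126, 124, 120, 113, 98, 88, 68, 69, 73, 73, 73, 71, 73, 70, 74, 70, 72, 72, 72, 72, 72, 73, 77]
102 [86, 86, 86, 92, 91, 92, 87, 89, 92, 107, 118, 122, 128, 128, 124, 121, 116, 107, 99, 92, 95, 94, 98, 98, 92, 91, 100, 93, 98, 97, 93, 98, 98, 96, 93, 94]
110 [82, 82, 80, 80, 74, 72, 69, 76, 89, 100, 109, 119, 127, 129, 130, 125, 117, 110, 95, 76, 59, 56, 58, 52, 49, 62, 55, 58, 53, 57, 56, 53, 49, 52, 50, 53]
118 [53, 50, 53, 52, 50, 52, 55, 68, 83, 99, 109, 119, 126, 128, 128, 124, 119, 113, 104, 76, 58, 43, 50, 53, 50, 53, 47, 51, 51, 50, 
[... 2955 characters left out ...]
156, 153, 155, 156, 158, 155, 154, 155, 155, 154, 153, 157, 155, 156, 154, 146, 121, 100, 109, 120, 123, 125, 126, 124, 118, 107, 123, 142, 152, 151, 152, 153, 150, 153, 153, 154]
290 [156, 157, 153, 156, 154, 155, 157, 154, 156, 157, 155, 154, 154, 155, 152, 148, 125, 107, 107, 115, 124, 126, 128, 123, 121, 111, 101, 110, 137, 150, 153, 154, 151, 149, 133, 105]
296 [158, 157, 158, 156, 156, 157, 158, 155, 158, 156, 158, 157, 156, 153, 145, 121, 79, 50, 50, 38, 47, 46, 48, 50, 50, 46, 42, 56, 92, 129, 132, 97, 77, 85, 97, 108]
302 [159, 160, 159, 156, 160, 158, 156, 157, 156, 157, 157, 158, 155, 156, 157, 138, 94, 49, 47, 42, 49, 54, 53, 51, 50, 46, 44, 53, 55, 70, 68, 83, 97, 102, 101, 108]
```

```bash
python3 - <<'E'
import cv2
a=cv2.imread("pics/w4.png")[60:320,270:370]
b=cv2.imread("pics/side4.png")[220:320,280:390]
cv2.imwrite("pics/w4c.png",cv2.resize(a,None,fx=2.3,fy=2.3,interpolation=3))
cv2.imwrite("pics/s4c.png",cv2.resize(b,None,fx=5,fy=5,interpolation=3))
E
```

```text
(no output)
```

View pics/w4c.png

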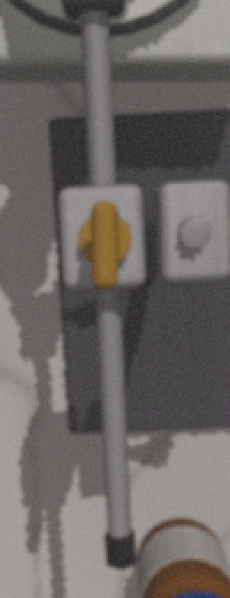

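View pics/s4c.png

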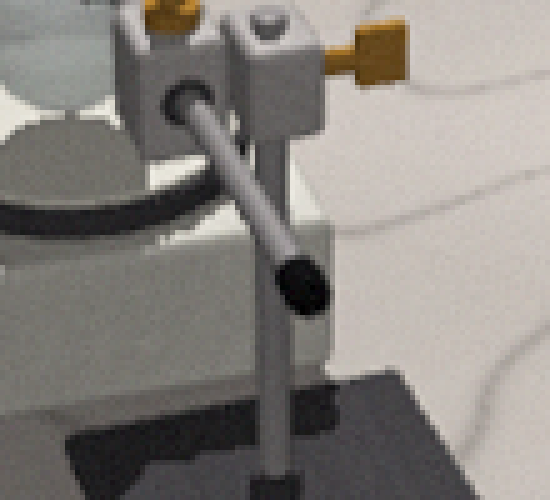

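```bash
python3 - <<'E'
from h import *
s=manip.sense();print(s["tool_pos"])
for p in [(312.5,94),(314,126),(318,200),(321.2,284)]: print(watz(s,p,.19))
a=watz(s,(312.5,94),.19);b=watz(s,(321.2,284),.19);d=a-b;print("az",np.degrees(np.arctan2(-d[0],d[1])))
print("end",watz(s,(322,305.5),.1905),watz(s,(322,305.5),.185))
# side: cap end-face centre px
print("side",atz("side",(280+310/5-.4,220+290/5-.4),.185))
E
```

```text
[ 0.57064556 -0.06694914  0.35389058]
[0.55119224 0.04155238 0.19      ]
[0.55620368 0.01743129 0.19      ]
[ 0.56922548 -0.04295387  0.19      ]
[ 0.58474031 -0.12087414  0.19      ]
az 11.6699474604243
end [ 0.58900591 -0.1423952   0.1905    ] [ 0.58954558 -0.14505624  0.185     ]
side [ 0.58934577 -0.13886442  0.185     ]
```

Request:
{"name": "apply_moves", "arguments": {
  "deltas": [
    {"gripper": 0.5, "dx": 0.002, "dy": 0.04, "dz": 0, "roll": -1},
    {"gripper": 1, "dx": 0.005, "dy": 0.085, "dz": 0, "roll": -2},
    {"gripper": 1, "dx": 0.008, "dy": 0.116, "dz": 0.03, "roll": -2.6},
    {"gripper": 1, "dx": 0.008, "dy": 0.116, "dz": 0.075, "roll": -2.6},
    {"gripper": 1, "dx": 0.008, "dy": 0.116, "dz": 0.12, "roll": -2.6},
    {"gripper": 1, "dx": 0.008, "dy": 0.116, "dz": 0.155, "roll": -2.6},
    {"gripper": 1, "dx": 0.008, "dy": 0.116, "dz": 0.172, "roll": -2.6},
    {"gripper": 1, "dx": 0.008, "dy": 0.116, "dz": 0.172, "roll": -2.6}
  ]
}}

```text
t: 18.2
tool_pos: [0.5963, -0.1806, 0.1815]
ee_rot: [-3.125, -0.316, 0.002]
force: [-0.0, -0.3, 1.2]
gripper_width: 0.004
```

```bash
python3 - <<'E'
from h import *
cv2.imwrite("pics/w5.png",avg(6))
for c in ["side","scene"]: cv2.imwrite(f"pics/{c}5.png",manip.grab_frame(c))
a=cv2.imread("pics/side5.png")[200:350,250:400];b=cv2.imread("pics/scene5.png")[140:290,180:330]
cv2.imwrite("pics/c5.png",cv2.resize(np.hstack([a,b]),None,fx=2.6,fy=2.6,interpolation=3))
E
```

```text
t 18.5 pos [ 0.5973 -0.181   0.1833] az 11.56 w 0.004032169171728958
F [-0.053  0.108  0.317 -0.074  0.052 -0.007] sd [0.581 0.366 0.344 0.025 0.031 0.021]
q [-0.211  0.643  0.631  1.696 -0.451  0.95   0.793] eff7 -0.002258740641991608
```

View pics/w5.png

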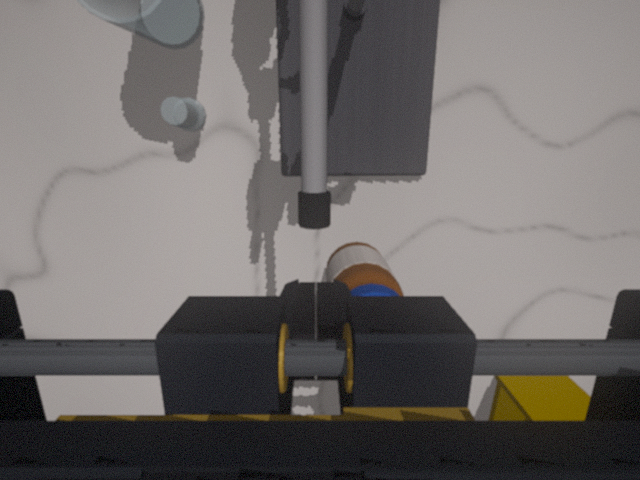

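View pics/c5.png

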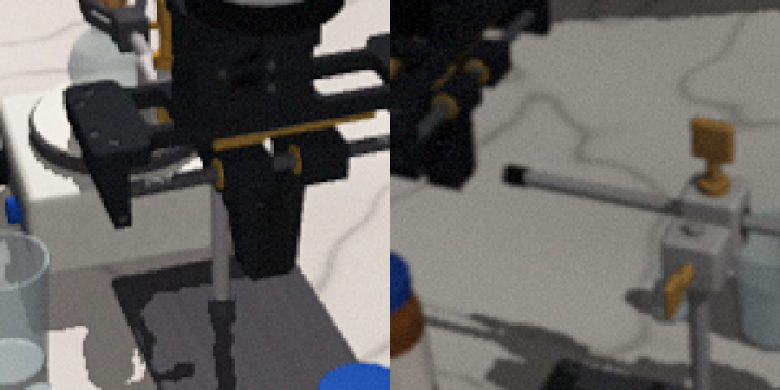

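```bash
python3 - <<'E'
from h import *
s=manip.sense();Rm=R.from_rotvec(s["ee_rot"]).as_matrix()
print(s["tool_pos"])
for p,z in [((314,227),.1905),((314,227),.1785),((314,200),.19),((313,50),.19)]:
    print(Rm.T@(watz(s,p,z)-s["tool_pos"]))
E
```

```text
[ 0.59700169 -0.1808781   0.18279002]
[-0.0004872  -0.03990067 -0.00772466]
[-0.00053296 -0.03707974  0.00427628]
[-0.00047367 -0.05019269 -0.00722828]
[-0.00073434 -0.10077306 -0.00724645]
```

Request:
{"name": "apply_moves", "arguments": {
  "deltas": [
    {"gripper": 1, "dx": -0.0005, "dy": -0.008, "dz": 0.001, "roll": 0},
    {"gripper": 1, "dx": -0.0005, "dy": -0.015, "dz": 0.001, "roll": 0},
    {"gripper": 1, "dx": -0.0005, "dy": -0.02, "dz": 0.001, "roll": 0},
    {"gripper": 1, "dx": -0.0005, "dy": -0.023, "dz": 0.001, "roll": 0},
    {"gripper": 1, "dx": -0.0005, "dy": -0.025, "dz": 0.001, "roll": 0},
    {"gripper": 1, "dx": -0.0005, "dy": -0.025, "dz": 0.001, "roll": 0}
  ]
}}

```text
t: 19.35
tool_pos: [0.5911, -0.1564, 0.1811]
ee_rot: [3.126, 0.316, 0.0]
force: [-0.4, -0.7, -0.4]
gripper_width: 0.009
```

```bash
python3 - <<'E'
from h import *
cv2.imwrite("pics/w6.png",avg(4))
s=manip.sense();Rm=R.from_rotvec(s["ee_rot"]).as_matrix();print(Rm.T@s["force"])
E
```

```text
t 19.55 pos [ 0.5911 -0.1567  0.181 ] az 11.53 w 0.0025609919181337503
F [-0.06  -0.052  0.115 -0.07   0.048 -0.005] sd [0.292 0.578 0.299 0.033 0.021 0.028]
q [-0.257  0.627  0.633  1.73  -0.447  0.932  0.759] eff7 0.00017692095298116328
[-0.44783947  0.94744624 -0.45031336]
```

View pics/w6.png

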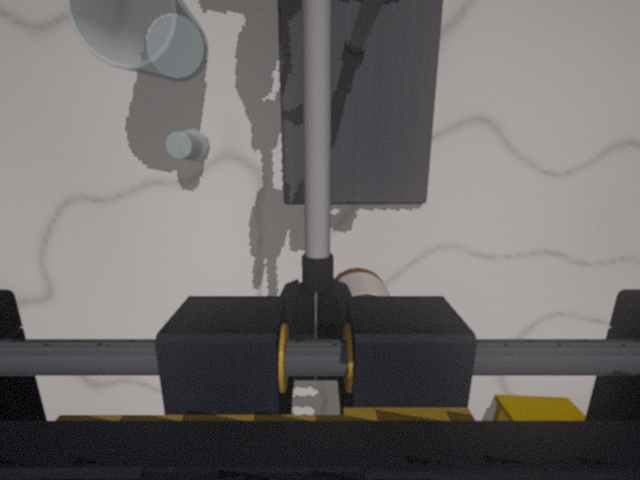

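Request:
{"name": "apply_moves", "arguments": {
  "deltas": [
    {"gripper": 1, "dx": 0, "dy": -0.0008, "dz": 0, "roll": 0},
    {"gripper": 1, "dx": 0, "dy": -0.0016, "dz": 0, "roll": 0},
    {"gripper": 1, "dx": 0, "dy": -0.0024, "dz": 0, "roll": 0},
    {"gripper": 1, "dx": 0, "dy": -0.003, "dz": 0, "roll": 0},
    {"gripper": 1, "dx": 0, "dy": -0.003, "dz": 0, "roll": 0}
  ]
}}

```text
t: 20.18
tool_pos: [0.5905, -0.1534, 0.181]
ee_rot: [-3.126, -0.316, -0.0]
force: [0.2, -0.5, -0.9]
gripper_width: 0.008
```

```bash
python3 - <<'E'
from h import *
avg(4)
E
```

```text
t 20.375 pos [ 0.5905 -0.1535  0.181 ] az 11.55 w 0.0038210012399621115
F [-0.478  0.288  0.044 -0.075  0.068 -0.01 ] sd [0.491 0.579 0.608 0.028 0.03  0.044]
q [-0.263  0.625  0.634  1.734 -0.447  0.931  0.755] eff7 2.1054175363133254e-05
```

Request:
{"name": "apply_moves", "arguments": {
  "deltas": [
    {"gripper": 1, "dx": 0, "dy": -0.0006, "dz": 0, "roll": 0},
    {"gripper": 1, "dx": 0, "dy": -0.0012, "dz": 0, "roll": 0},
    {"gripper": 1, "dx": 0, "dy": -0.0018, "dz": 0, "roll": 0},
    {"gripper": 1, "dx": 0, "dy": -0.002, "dz": 0, "roll": 0}
  ]
}}

```text
t: 20.88
tool_pos: [0.5903, -0.1526, 0.1811]
ee_rot: [3.124, 0.315, 0.001]
force: [1.8, -5.1, -2.6]
gripper_width: 0.004
```

```bash
python3 - <<'E'
from h import *
avg(4)
E
```

```text
t 21.075 pos [ 0.5903 -0.1526  0.1811] az 11.51 w 0.003785383885043511
F [ 2.513 -4.964 -2.683 -1.046 -0.389  0.008] sd [0.329 0.501 0.356 0.011 0.045 0.021]
q [-0.266  0.624  0.635  1.736 -0.446  0.928  0.752] eff7 0.006584949296666309
```

Request:
{"name": "apply_moves", "arguments": {
  "deltas": [
    {"gripper": 1, "dx": 0.0002, "dy": -0.0004, "dz": 0.0002, "roll": 0},
    {"gripper": 1, "dx": 0.0003, "dy": -0.0008, "dz": 0.0003, "roll": 0},
    {"gripper": 1, "dx": 0.0003, "dy": -0.001, "dz": 0.0003, "roll": 0},
    {"gripper": 1, "dx": 0.0003, "dy": -0.001, "dz": 0.0003, "roll": 0}
  ]
}}

```text
t: 21.58
tool_pos: [0.5903, -0.1526, 0.1811]
ee_rot: [3.123, 0.314, 0.001]
force: [0.9, -6.2, -1.4]
gripper_width: 0.003
```

```bash
python3 - <<'E'
from h import *
avg(5)
E
```

```text
t 21.825 pos [ 0.5903 -0.1526  0.1811] az 11.47 w 0.00474232774137905
F [ 1.653 -6.266 -1.524 -1.387 -0.262  0.011] sd [0.286 0.505 0.696 0.026 0.015 0.02 ]
q [-0.267  0.624  0.635  1.737 -0.445  0.928  0.75 ] eff7 -0.001555267590447329
```

Request:
{"name": "apply_moves", "arguments": {
  "deltas": [
    {"gripper": 1, "dx": 0, "dy": -0.0005, "dz": 0, "roll": 0},
    {"gripper": 1, "dx": 0, "dy": -0.001, "dz": 0, "roll": 0},
    {"gripper": 1, "dx": 0, "dy": -0.0014, "dz": 0, "roll": 0},
    {"gripper": 1, "dx": 0, "dy": -0.0014, "dz": 0, "roll": 0}
  ]
}}

```text
t: 22.32
tool_pos: [0.5903, -0.1525, 0.1812]
ee_rot: [3.121, 0.312, 0.003]
force: [3.3, -10.3, -3.5]
gripper_width: 0.007
```

```bash
python3 - <<'E'
from h import *
avg(5)
E
```

```text
t 22.575 pos [ 0.5903 -0.1525  0.1811] az 11.42 w 0.004365761750977318
F [ 2.848 -9.36  -3.371 -2.004 -0.552 -0.052] sd [0.518 0.456 0.191 0.026 0.025 0.021]
q [-0.269  0.623  0.637  1.738 -0.444  0.925  0.748] eff7 0.008071924676187336
```

```bash
python3 - <<'E'
from h import *
avg(12)
E
```

```text
t 23.175 pos [ 0.5903 -0.1525  0.1811] az 11.42 w 0.003999895143430447
F [ 3.339e+00 -9.803e+00 -3.695e+00 -1.996e+00 -5.500e-01 -9.000e-03] sd [0.522 0.34  0.382 0.025 0.041 0.033]
q [-0.269  0.623  0.637  1.738 -0.444  0.925  0.748] eff7 0.008191602537408471
```

Request:
{"name": "apply_moves", "arguments": {
  "deltas": [
    {"gripper": 1, "dx": 0, "dy": 0.003, "dz": 0, "roll": 0},
    {"gripper": 1, "dx": 0, "dy": 0.01, "dz": 0, "roll": 0},
    {"gripper": 1, "dx": 0, "dy": 0.03, "dz": 0, "roll": 0},
    {"gripper": 1, "dx": 0, "dy": 0.05, "dz": -0.03, "roll": 0},
    {"gripper": 1, "dx": 0, "dy": 0.06, "dz": -0.08, "roll": 0},
    {"gripper": 1, "dx": 0, "dy": 0.06, "dz": -0.13, "roll": 0},
    {"gripper": 1, "dx": 0, "dy": 0.06, "dz": -0.17, "roll": 0},
    {"gripper": 1, "dx": 0, "dy": 0.06, "dz": -0.17, "roll": 0}
  ]
}}

```text
t: 24.18
tool_pos: [0.6032, -0.21, 0.3543]
ee_rot: [3.123, 0.314, 0.009]
force: [0.9, 0.4, 0.2]
gripper_width: 0.005
```

```bash
python3 - <<'E'
from h import *
avg(4)
for c in ["side","scene"]:
    im=manip.grab_frame(c);cv2.imwrite(f"pics/{c}7.png",im); m=manip.mark_of(c,"rod_end")[:1];print(c,m)
a=cv2.imread("pics/side0.png");b=cv2.imread("pics/side7.png");e=cv2.imread("pics/scene4.png");f=cv2.imread("pics/scene7.png")
h=lambda x,y:np.hstack([x,y])
o=h(cv2.resize(a[170:430,220:420],None,fx=1.9,fy=1.9),cv2.resize(b[170:430,220:420],None,fx=1.9,fy=1.9))
cv2.imwrite("pics/cmp7.png",o)
cv2.imwrite("pics/cmp7b.png",h(e[160:380,140:460],f[160:380,140:460]))
E
```

```text
t 24.375 pos [ 0.6013 -0.2078  0.3492] az 11.54 w 0.005743965852590297
F [ 0.3    0.632 -0.064 -0.081  0.034 -0.003] sd [0.553 0.598 0.188 0.01  0.02  0.043]
q [-0.218  0.507  0.72   1.488 -0.341  1.278  0.741] eff7 0.007368406222667545
side []
scene [{'point': [225.5, 204.2], 'conf': 0.78}]
```

View pics/cmp7.png

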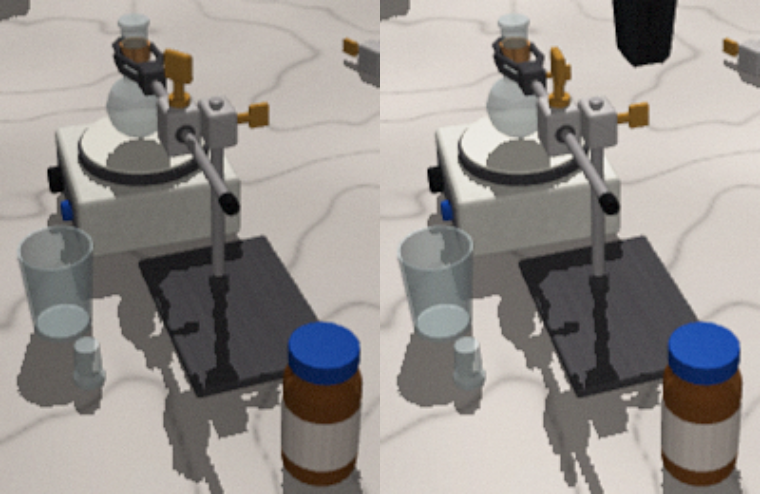

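View pics/cmp7b.png

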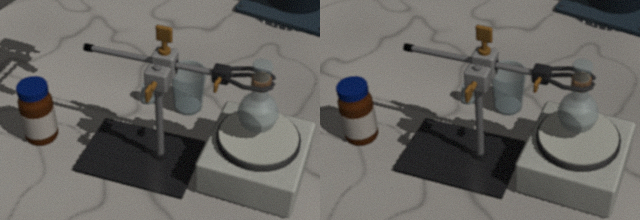

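```bash
python3 - <<'E'
from h import *
for c,(x0,y0,x1,y1) in {"scene":(214,196,240,216),"side":(325,268,352,292)}.items():
    t=cv2.imread(f"pics/{c}0.png")[y0:y1,x0:x1]
    for k in ["0","4","7"]:
        r=cv2.matchTemplate(cv2.imread(f"pics/{c}{k}.png"),t,cv2.TM_CCOEFF_NORMED);_,v,_,l=cv2.minMaxLoc(r);print(c,k,l,round(v,3))
print(manip.job_done())
E
```

```text
scene 0 (214, 196) 1.0
scene 4 (214, 196) 0.993
scene 7 (214, 196) 0.992
side 0 (325, 268) 1.0
side 4 (325, 268) 0.998
side 7 (325, 268) 0.997
the job is handed in; nothing more can be done
None
```

The wing screw is tightened, the arm held under the push, and the job is handed in at about 24.5 s of the 69 s allowed.

- **Tightening:** I gripped the wing and turned it clockwise about 42°. It began to bite after roughly 30–33°. I finished in 1.2° steps and held for 1 s. The wrist moment read 0.27–0.28 N·m and the joint 7 effort 0.269 N·m, with no further turning. The highest single readings were 0.33 N·m on the noisy wrist sensor, just after an earlier step, and 0.29 N·m on joint 7.
- **Push test:** After letting go of the screw, I pushed the black cap along the rod with the closed fingers. The force built up to about 10 N (9.7–10.3 N along the rod) and stayed there for about 0.85 s. The fingertip stayed within 0.1 mm. Off-axis force was about 3–4 N, mostly vertical. I then backed off and lifted clear.
- **Last checks:** The cap matches at the same pixel in the scene and side pictures before the job, after tightening and after the push, so no slip shows. The bottle, beaker and stopper look unmoved in the pictures. The robot touches nothing.
- **Disagreements:** The network missed the rod end in the last side picture. In the scene picture it marked it about 3 px from its first position, but the template match showed no shift, so I took that as network noise.

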